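# Lock the toy wagon's wheel with a spring cotter

### The arm

A 6-joint arm with a two-finger parallel gripper is mounted at the origin on the work surface. World frame = base frame: x ahead of the robot, y to its left, z up, the work surface at z = 0. Lengths are in m, angles in rad, forces in N, time in s.
With the tool pointing down it reaches from about 0.35 to 0.725 m from the base axis. Payload 4.3 kg.
Tool frame: the origin (TCP) lies midway between the tips of the shut fingers; the grasp point (between the pads) lies 19 mm behind it; z points along the fingers, y is the line along which they close (so a half turn about z gives the same grasp; the last joint's range is limited). The gripper opens to 85 mm and grips with 20 to 120 N. Pads are 22 mm wide; open, the fingers measure 114 mm over their backs; the gripper's body (76 mm by 85 mm) begins 54 mm behind the grasp point. The pads swing forward as they close: fully open they stand 13 mm farther back than shut.
Start: joints at [1.128, 0.377, 0.081, 1.274, 0, 1.46], TCP at [0.188, 0.543, 0.231] pointing down, gripper open.
Joint ranges: [-2.72, 2.72], [-0.84, 1.66], [-1.02, 1.22], [-1.77, 2.12], [-1.37, 1.28], [-3.14, 3.14]. Speed limits (rad/s): [2.57, 2.57, 3.14, 3.14, 3.14, 3.14].

### API

Orientations are given as a unit quaternion [w, x, y, z].
In Python, from bench import * gives the robot as it stands.
- The arm moves only by the tool step_arm, never from a script. Its arguments are lists of equal length, an entry for each row: "delta_pos": the shift along the tool's x, y, z in m, a list of three; "dr": the turn, a rotation vector about the tool's x, y, z in rad, a list of three. In form: {"delta_pos": [[x, y, z], ...], "dr": [[wx, wy, wz], ...]}. A call has 1 to 8 rows; each row shifts and turns the commanded pose from where the row before left it, along the tool's axes as they then stand; what a row does not reach is not made up. A row lasts 1/8 s, in which the tool goes at most 62.5 mm and 10.7 degrees, less where a joint would pass 70% of its speed; a pose out of reach is approached as far as the arm can. A call is refused whole if a number of a shift passes 0.0625 or a number of a turn 0.188, either way. A call with a gripper value outside its range is refused whole. "jaw" is the finger opening in m, from 0 to 0.0854, set as the call begins (left out, the last holds). The fingers move at their own pace and stop on an object; the grip force is fixed at half the most. Time passes only in rows, so rows that do not move let the fingers close. It gives the time, the measured TCP pose, the force, the opening and the grip force at its end, in the units of the state.
- read_state(): the state, without advancing time (a new reading comes with each control period).
- camera(name): name is "side" or "top" or "wrist"; returns (picture, depth): 420x560x3 uint8, blue, green, red; 420x560 float32, m along the optical axis (not along the pixel's ray), 0 where there is no reading.
- camera_params(name): a dict with "intrinsics" (3x3 intrinsics, pixels), "extrinsics" (4x4, takes a point from camera to world coordinates). Camera axes: x right, y down, z forward; pixel columns grow to the right and rows downward; lengths in m; the calibration is good to about 2 mm. A picture is of the moment at which its call begins: read the wrist's pose just before it. camera_params takes no time and is no camera call; for the wrist camera it gives the pose at the moment of the call.
- job_done(): hands the job in; it is judged then, once.
Trained networks look in the newest picture that a camera, given by its name, has taken for a name from the list of things; names that differ only in an ending like _2 or _b are one class to them, and where a whole thing is asked for, a point or a joint stands for the part that bears it (a point fixed in the world has none). Each returns a list of dicts, best first, with "score" (0 to 1); they miss things now and then, are a little off and sometimes report something else, mostly with a low value. They report only what shows in the picture. A call takes as long as a camera call.
- look_for(camera, target): "rect" ([left, top, width, height] in pixels, round what is visible of it).
- mark_of(camera, target): "location" ([row, column] in pixels: a listed point, or the origin of a listed thing).
The state is a dict: "t": time; "joint_pos": joint angles; "dq": joint speeds; "tau": joint torques, N m; "ee_pos": TCP position; "eef_rot": TCP orientation; "ft_force": force on the tool from outside, world axes, zero at the start; "moment": the same for the moment, N m; "grip_width": opening from 0.0 (shut) to 1.0 (fully open); "gripper_force": force on a finger pad.
Only numpy, scipy, OpenCV 4.12 (cv2) and the standard library are available. Lean on these libraries where they do the work, as an engineer would, in place of code of your own. Each camera call takes 0.05 s, during which the arm holds its last target. There are 200 camera calls.

### The job

One spring cotter in the clear rack has its straight leg snapped off short: put that one in the lime tray. Take a sound one from the rack and lock the wagon's wheel nearest the robot with it: push its straight leg through the slanting cross hole in the end of the axle until the bow snaps over the axle and the clip is fully home, then let go. Leave the other sound clip in its slot and everything else where it stands.

Things in the scene. Friction and masses are not known exactly. Their poses are not given: they have to be found in the camera images.
- clip_a: Sound spring cotter, 5 mm wire, orange grip, 140 mm long, 70 g, upright in a rack slot, leg down. Origin: its seat point, on the straight leg, to lie at the axle's centre when home. +z back along the leg to the grip, +x from leg to bow, y across the flat clip. Leg: from the grip to a round tip at z -64.5. Bow beside it: wire centre x 13 at z 0, neck x 7.5 z -16, flared tip x 20 z -36.
- clip_b: Second sound spring cotter, identical to clip_a, same frame. Only one of the two is used; whichever you like.
- clip_a_grip (a point): Middle of clip_a's moulded grip, at (8, 0, 36.5) mm in its frame, same axes. The grip is a box 40 mm along x, 18 mm along y, 45 mm along z (z +14 to +59 of the clip), topped by a wire eye up to z +75. Best held across its 40 mm width, a little above its middle.
- clip_b_grip (a point): The same point on clip_b.
- clip_a_bow (a joint): How far clip_a's springy bow is spread, rad: 0 at rest, about 0.13 while the neck rides over the axle, back near 0 once snapped over. Pushing it over takes about 10 to 15 N along the leg.
- clip_b_bow (a joint): The same for clip_b.
- clip_broken: The bad spring cotter: same grip, bow, frame and stand in the rack as clip_a, about 60 g, but its leg is snapped off and ends at z -8.5 mm, well short of the bow's tip, which is its lowest point at z -38.5.
- broken_mid (a point): Middle of the broken clip: at (8, 0, 20) mm in its frame; axes as clip_broken.
- rack: Fixed clear acrylic rack, base 70 x 232 mm; origin under its centre, z up. Two end cheeks carry a 16 mm thick comb, 36 mm deep (x), top 92 mm high, with six upright slots 10 mm wide, 36 mm apart along y, open at the top and at +x. The grips' undersides rest on the comb, the wires hang below it. The clips' flat plane lies along the rack's x (clip x = rack x); they come straight up, clear after 80 mm.
- axle_hole (a point): Centre of the near axle's cross hole, 80 mm above the table. z: hole axis, up and back towards the robot, 25 to 41 degrees from vertical; y: along the axle, inwards. Axle 24 mm thick, 20 mm in a groove at the hole; hole 7.4 mm, upper mouth flared. Home: clip origin here, clip z along this z, clip x along + or - this x (bow on either side); the grip stops on the axle 2 mm deeper.
- wagon: Fixed child's wooden wagon, red wheels, 480 x 430 x 225 mm; origin on the table below the near cross hole; x along it, y inwards. Its near axle (stiff, does not turn when pushed) ends at y -18 mm; hub (40 mm diameter) from y +12, wheel (160 mm) from y +36, side boards from y +74, 200 mm high. The wheel at x 270 has its clip fitted already, for comparison.
- tray: Lime plastic tray, loose, outside 200 (x) x 160 (y) x 30 mm, walls and floor about 4 mm; origin at the centre of its underside, z up.
- pot: Empty terracotta pot, rim diameter 120, height 100 mm, loose, origin under its centre. To be left alone.
- pencil_tin: Aluminium pencil tin with pencils, diameter 72, height with pencils about 190 mm, loose, origin under its centre. To be left alone.
- star_mold: Hard teal crayon mold shaped like a star, 116 mm across, 20 mm thick, loose, origin under its centre. To be left alone.
- mug: Blue mug, diameter 80, height 92 mm, loose, origin under its centre, handle to its +y. To be left alone.
- mallet: Rubber mallet lying on the table, 230 mm long along its x, head 50 mm thick and 85 mm wide, loose. To be left alone.
- washer: Spare steel washer lying flat, diameter 52, 5 mm thick, loose. To be left alone.

How it is judged:
By the outcome, as a careful person would: the job done as asked, in the order asked, and still so for the second after the job is handed in, with the robot touching nothing.
It also fails if it takes over 51 s, if anything falls off the work surface, if the arm or the gripper's body presses on something with over 40 N, if the wrist force passes 120 N, or if a joint passes its speed limit or range.

## Working session

There is one attempt and no reset: what is moved stays moved. The work goes in short steps, Python scripts to look and compute and a tool call to move; the robot and the scene stay as the last step left them, time stands still between calls to the robot, and variables do not carry over. Pictures are saved under pics/ and viewed, at most 10 in all, crops included, and the job is handed in when it is done.

Besides the shell and the picture viewer there is one more tool, called after "Emit:" as name(argument=value, ...), one argument or row to a line, values as JSON. step_arm: Moves the arm, as the interface text tells. Its arguments: {"type":"object","properties":{"delta_pos":{"type":"array"},"dr":{"type":"array"},"jaw":{"type":"number"}},"required":["delta_pos","dr"]}

```bash
mkdir -p pics; cat > h.py <<'E'
from bench import *
import numpy as np, cv2
from scipy.spatial.transform import Rotation as R
def q2R(q): return R.from_quat([q[1],q[2],q[3],q[0]]).as_matrix()
def unproj(P,r,c,d):
    K=np.array(P["intrinsics"]);T=np.array(P["extrinsics"])
    p=np.array([(c-K[0,2])/K[0,0]*d,(r-K[1,2])/K[1,1]*d,d]);return T[:3,:3]@p+T[:3,3]
def cloud(P,dep):
    K=np.array(P["intrinsics"]);T=np.array(P["extrinsics"])
    r,c=np.mgrid[:dep.shape[0],:dep.shape[1]]
    p=np.stack([(c-K[0,2])/K[0,0]*dep,(r-K[1,2])/K[1,1]*dep,dep],-1)
    return p@T[:3,:3].T+T[:3,3]
def proj(P,X):
    K=np.array(P["intrinsics"]);T=np.array(P["extrinsics"])
    p=T[:3,:3].T@(np.array(X)-T[:3,3]);u=K@p;return u[1]/u[2],u[0]/u[2]
E
cat > a.py <<'E'
from h import *
np.set_printoptions(precision=4,suppress=True)
s=read_state();print(s["t"],s["ee_pos"],s["eef_rot"])
for n in("top","side"):
    P=camera_params(n);im,d=camera(n);cv2.imwrite(f"pics/{n}0.png",im);np.save(n+"d.npy",d)
    print(n,np.array(P["intrinsics"]).ravel(),np.array(P["extrinsics"]))
    C=cloud(P,d)
    for t in["clip_a_grip","broken_mid","clip_broken","axle_hole","tray","rack","wagon"]:
        for m in mark_of(n,t)[:4]:
            r,c=m["location"];ri,ci=min(max(int(round(r)),0),419),min(max(int(round(c)),0),559);print(n,t,round(m["score"],2),round(r),round(c),C[ri,ci])
E
python3 a.py
```

```text
0.0 [0.1875 0.5429 0.2304] [-0.0003  0.1656  0.9862 -0.001 ]
top [394.2552   0.     282.2194   0.     394.2552 211.6294   0.       0.
   1.    ] [[-0.0127 -0.9965  0.0831  0.4689]
 [-0.9994  0.0101 -0.0321 -0.0587]
 [ 0.0311 -0.0834 -0.996   0.861 ]
 [ 0.      0.      0.      1.    ]]
top clip_a_grip 0.85 209 345 [ 0.5337 -0.2001  0.1289]
top clip_a_grip 0.37 162 219 [0.6518 0.0516 0.0007]
top broken_mid 0.74 217 383 [ 0.5175 -0.2695  0.1356]
top clip_broken 0.88 222 378 [ 0.5097 -0.2671  0.109 ]
top axle_hole 0.6 208 125 [0.5436 0.2225 0.0878]
top axle_hole 0.18 209 348 [ 0.533  -0.2042  0.1366]
top tray 0.68 243 254 [ 0.4729 -0.0244  0.0054]
top rack 0.95 222 380 [ 0.5091 -0.2681  0.1193]
top rack 0.3 230 414 [ 0.4936 -0.3376  0.1061]
top wagon 0.73 210 139 [ 0.4689 -0.0587  0.861 ]
side [443.4918   0.     274.2156   0.     443.4918 201.6928   0.       0.
   1.    ] [[-0.9532 -0.2245  0.2026  0.3645]
 [-0.302   0.6715 -0.6767  0.5597]
 [ 0.0159 -0.7062 -0.7079  0.7836]
 [ 0.      0.      0.      1.    ]]
side clip_a_grip 0.74 172 302 [ 0.5258 -0.1966  0.11  ]
side broken_mid 0.76 158 312 [ 0.5189 -0.2672  0.0983]
side clip_broken 0.68 163 314 [ 0.5116 -0.2609  0.0895]
side axle_hole 0.56 336 231 [0.5367 0.2237 0.0847]
side tray 0.9 266 300 [ 0.4751 -0.0163  0.0026]
side rack 0.73 180 309 [ 0.525  -0.2882  0.0064]
side rack 0.45 339 226 [0.5243 0.2655 0.1572]
side rack 0.38 164 315 [ 0.5081 -0.2562  0.0911]
side wagon 0.77 361 231 [0.4959 0.3113 0.1944]
side wagon 0.22 136 326 [ 0.5026 -0.3397  0.1169]
```

View pics/top0.png

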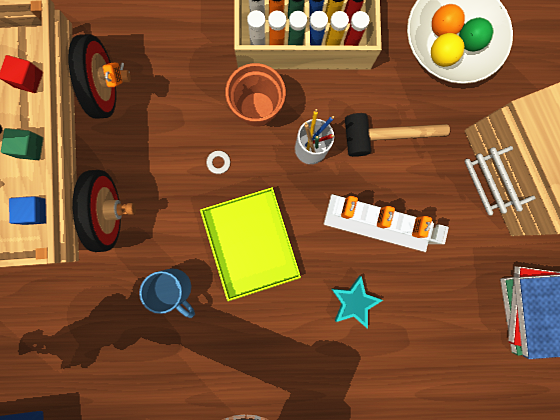

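View pics/side0.png

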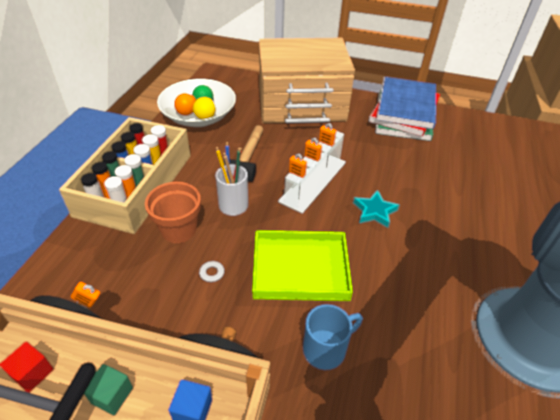

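```bash
python3 - <<'E'
import cv2,numpy as np
s=cv2.imread("pics/side0.png");t=cv2.imread("pics/top0.png")
f=lambda im,r,c,h,w,k:cv2.resize(im[r:r+h,c:c+w],(w*k,h*k),interpolation=cv2.INTER_CUBIC)
A=f(s,115,270,100,90,4); B=f(t,185,315,75,140,2.857 and 2)
B=cv2.resize(t[185:260,315:455],(440,236),interpolation=cv2.INTER_CUBIC)
C=cv2.resize(t[170:250,60:160],(205,164),interpolation=cv2.INTER_CUBIC)
D=cv2.resize(s[310:360,200:262],(203,164),interpolation=cv2.INTER_CUBIC)
r=np.zeros((400,440,3),np.uint8);r[:236]=B;r[236:400,:205]=C;r[236:400,210:413]=D
cv2.imwrite("pics/c1.png",np.hstack([A,r]))
E
```

```text
(no output)
```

View pics/c1.png

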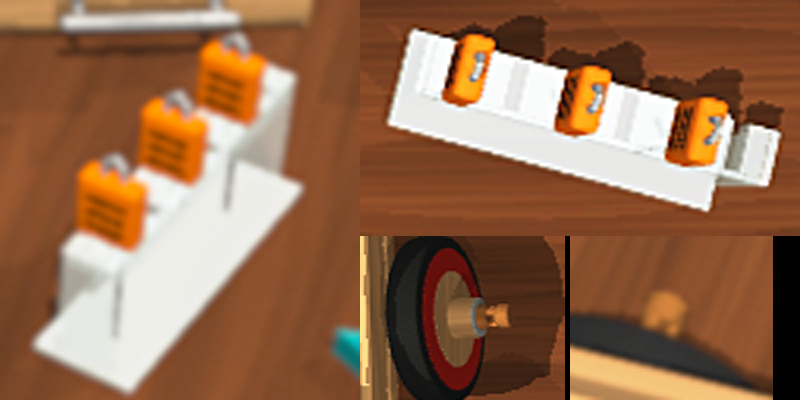

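```bash
cat > b.py <<'E'
from h import *
np.set_printoptions(precision=4,suppress=True)
for n in("top","side"):
    P=camera_params(n);im=cv2.imread(f"pics/{n}0.png");d=np.load(n+"d.npy");C=cloud(P,d)
    hsv=cv2.cvtColor(im,cv2.COLOR_BGR2HSV)
    X,Y,Z=C[...,0],C[...,1],C[...,2]
    org=(hsv[...,0]>5)&(hsv[...,0]<20)&(hsv[...,1]>180)&(hsv[...,2]>150)
    reg=(X>.43)&(X<.6)&(Y<-.12)&(Y>-.42)
    m=(org&reg&(Z>.09)).astype(np.uint8)
    k,l,st,_=cv2.connectedComponentsWithStats(m)
    for i in range(1,k):
        if st[i,4]<30: continue
        p=C[l==i];zt=np.percentile(p[:,2],95);q=p[p[:,2]>.128]
        if len(q)<5: continue
        r=cv2.minAreaRect((q[:,:2]*1000).astype(np.float32))
        print(n,st[i,4],zt,q.mean(0),len(q),r)
    # comb top
    q=C[reg&~org&(Z>.086)&(Z<.098)]
    if len(q)>20: print(n,"comb",len(q),q.mean(0),cv2.minAreaRect((q[:,:2]*1000).astype(np.float32)))
    q=C[reg&(Z>.001)&(Z<.012)&(im.min(-1)>150)]
    if len(q)>20: print(n,"base",len(q),q.mean(0),cv2.minAreaRect((q[:,:2]*1000).astype(np.float32)))
    # axle
    q=C[(X>.48)&(X<.6)&(Y>.19)&(Y<.235)&(Z>.05)&(Z<.12)]
    print(n,"axle",len(q),q.mean(0),np.percentile(q,[2,50,98],axis=0))
    q=C[(Y>.2)&(Y<.24)&(Z>.081)&(Z<.1)&(X>.48)&(X<.6)];print("axtop",len(q),q.mean(0),np.percentile(q,[2,98],axis=0))
    # board side edge direction
    q=C[(Z>.19)&(Z<.21)&(Y>.25)&(Y<.36)&(X>.4)];
    if len(q)>30:print("board",np.percentile(q,[2,50,98],axis=0),cv2.minAreaRect((q[:,:2]*1000).astype(np.float32)))
    q=C[(hsv[...,0]>25)&(hsv[...,0]<45)&(hsv[...,1]>200)&(Z<.035)&(Z>-.01)&(Y<.15)&(Y>-.2)&(X>.3)&(X<.65)];print("tray",len(q),cv2.minAreaRect((q[:,:2]*1000).astype(np.float32)))
    # fitted clip
    q=C[org&(X>.7)&(X<.95)&(Y>.1)&(Y<.4)]
    if len(q):print("fitted",q.mean(0),np.percentile(q,[5,95],axis=0))
E
python3 b.py
```

```text
top 152 0.13874536303993854 [ 0.538  -0.2078  0.1358] 126 ((538.6345825195312, -209.0317840576172), (16.810644149780273, 39.03701400756836), 71.2290267944336)
top 163 0.13840195809864786 [ 0.5191 -0.2765  0.1356] 130 ((519.12548828125, -278.32916259765625), (16.70521354675293, 39.1606330871582), 72.14608001708984)
top 191 0.13862012280124336 [ 0.4999 -0.3453  0.1352] 145 ((499.80377197265625, -347.1161804199219), (16.490068435668945, 38.15725326538086), 71.14263153076172)
top comb 1158 [ 0.5134 -0.2965  0.0918] ((513.5855102539062, -296.6988525390625), (230.0862579345703, 38.012596130371094), 74.36841583251953)
top base 1387 [ 0.4992 -0.2891  0.006 ] ((514.0843505859375, -296.3302001953125), (231.02210998535156, 69.28709411621094), 74.27960968017578)
top axle 193 [0.5424 0.2198 0.0871] [[0.5321 0.2075 0.0729]
 [0.5425 0.2184 0.0884]
 [0.5535 0.2344 0.094 ]]
axtop 233 [0.5415 0.2256 0.0896] [[0.5254 0.2078 0.0822]
 [0.5549 0.2392 0.0995]]
board [[0.4442 0.2955 0.1908]
 [0.6467 0.3125 0.2001]
 [0.8914 0.3524 0.203 ]] ((670.35400390625, 333.1820983886719), (458.1634216308594, 66.3881225
[... 844 characters left out ...]
28 [ 0.5058 -0.2872  0.0053] ((513.6618041992188, -294.47442626953125), (235.62876892089844, 69.23148345947266), 74.14269256591797)
side axle 154 [0.5421 0.2206 0.0868] [[0.5324 0.2109 0.0774]
 [0.5422 0.2212 0.0881]
 [0.5538 0.2314 0.0923]]
axtop 140 [0.5422 0.2204 0.0876] [[0.5325 0.2112 0.0817]
 [0.5536 0.2314 0.0924]]
board [[0.4431 0.3009 0.191 ]
 [0.6016 0.3172 0.199 ]
 [0.8527 0.3518 0.2014]] ((654.1514282226562, 338.29449462890625), (425.5489501953125, 62.97724533081055), 2.739773988723755)
tray 6725 ((475.913330078125, -28.231910705566406), (212.8166961669922, 192.27980041503906), 16.98787498474121)
fitted [0.804  0.2498 0.1147] [[ 0.7748  0.1792 -0.0004]
 [ 0.902   0.3705  0.1726]]
```

```bash
python3 - <<'E'
from h import *
np.set_printoptions(precision=4,suppress=True)
s=read_state();P=camera_params("wrist");T=np.array(P["extrinsics"])
Rt=q2R(s["eef_rot"]);print(np.array(P["intrinsics"]));print(Rt);print("cam in tool",Rt.T@T[:3,:3],Rt.T@(T[:3,3]-s["ee_pos"]),s["ft_force"],s["grip_width"])
# wagon yaw: front board face / wheel rim
P=camera_params("top");C=cloud(P,np.load("topd.npy"));X,Y,Z=C[...,0],C[...,1],C[...,2]
im=cv2.imread("pics/top0.png")
q=C[(Z>.197)&(Z<.208)&(Y>.2)&(X>.4)];q=q[np.argsort(q[:,0])]
xs=np.arange(.47,.86,.02);ys=[q[abs(q[:,0]-x)<.01][:,1].min() for x in xs];print(np.polyfit(xs,ys,1),np.round(ys,3))
E
```

```text
[[329.8574   0.     277.5209]
 [  0.     329.8574 215.2907]
 [  0.       0.       1.    ]]
[[-0.9451  0.3267  0.0001]
 [ 0.3267  0.9451  0.0001]
 [-0.      0.0001 -1.    ]]
cam in tool [[ 0.0002 -0.9547 -0.2975]
 [ 1.      0.0004 -0.0005]
 [ 0.0006 -0.2975  0.9547]] [ 0.0766 -0.0001 -0.143 ] [-0.2419  0.5789  0.1436] 0.9968670462982765
[0.0588 0.2667] [0.294 0.296 0.297 0.298 0.299 0.3   0.301 0.303 0.304 0.304 0.306 0.307
 0.308 0.31  0.311 0.312 0.313 0.314 0.316 0.317]
```

```bash
cat >> h.py <<'E'
import json,sys
from scipy.spatial.transform import Slerp
np.set_printoptions(precision=4,suppress=True)
WX=np.array([.998,.059,0]);WX/=np.linalg.norm(WX);WY=np.array([-WX[1],WX[0],0])
HOLE=np.array([.5425,.2245,.080])
def Rmat(xdir,zdir):
    z=np.array(zdir,float);z/=np.linalg.norm(z);x=np.array(xdir,float);x-=z*(x@z);x/=np.linalg.norm(x)
    return np.stack([x,np.cross(z,x),z],1)
def tiltR(deg): # tool orientation facing the hole, camera on -y side
    a=np.radians(deg);return Rmat(-WY,WX*np.sin(a)-np.array([0,0,np.cos(a)]))
RX=np.array([np.cos(np.radians(-15.7)),np.sin(np.radians(-15.7)),0]);RY=np.array([-RX[1],RX[0],0])
RACKR=Rmat(-RY,[0,0,-1])
def rows(wps,start=None):
    """wps: list of (pos,R,nrows). prints calls of <=8 rows"""
    if start is None:
        s=read_state();p=np.array(s["ee_pos"]);M=q2R(s["eef_rot"])
    else: p,M=start
    D,W=[],[]
    for P1,R1,n in wps:
        P1=np.array(P1);rv=R.from_matrix(M.T@R1).as_rotvec()
        if n is None: n=int(np.ceil(max(np.abs(M.T@(P1-p)).max()/.055,np.linalg.norm(rv)/.18,1)))
        p0,M0=p.copy(),M.copy()
        for k in range(1,n+1):
            pt=p0+(P1-p0)*k/n;Mt=M0@R.from_rotvec(rv*k/n).as_matrix()
            d=np.round(M.T@(pt-p),4);w=np.round(R.from_matrix(M.T@Mt).as_rotvec(),3)
            D.append(d.tolist());W.append(w.tolist());p=p+M@d;M=M@R.from_rotvec(w).as_matrix()
    for i in range(0,len(D),8): print(json.dumps({"delta_pos":D[i:i+8],"dr":W[i:i+8]}).replace("-0.0,","0,").replace("-0.0]","0]").replace("0.0,","0,").replace("0.0]","0]"))
    return p,M
E
python3 - <<'E'
from h import *
M=tiltR(33)
rows([([.40,.15,.25],tiltR(0),None),(HOLE-M@[.017,0,.05],M,None)])
E
```

```text
{"delta_pos": [[-0.0299, -0.0275, -0.0017], [-0.0246, -0.0324, -0.0017], [-0.0184, -0.0362, -0.0017], [-0.0117, -0.0389, -0.0017], [-0.0046, -0.0404, -0.0017], [0.0026, -0.0406, -0.0017], [0.0098, -0.0394, -0.0017], [0.0167, -0.0371, -0.0017]], "dr": [[0, 0, -0.178], [0, 0, -0.179], [0, 0, -0.178], [0, 0, -0.179], [0, 0, -0.178], [0, 0, -0.179], [0, 0, -0.178], [0, 0, -0.178]]}
{"delta_pos": [[0.0229, -0.0335, -0.0017], [0.0285, -0.0289, -0.0017], [0.0333, -0.0234, -0.0017], [-0.0207, -0.0299, 0.032], [-0.0208, -0.0249, 0.036], [-0.0207, -0.0196, 0.0392], [-0.0207, -0.0137, 0.0416]], "dr": [[0, 0, -0.179], [0, 0, -0.178], [0, 0, -0.179], [0.144, 0, 0], [0.144, 0, 0], [0.144, 0, 0], [0.144, 0, 0]]}
```

Emit:
step_arm(
  delta_pos=[
    [-0.03, -0.0275, -0.0017],
    [-0.0246, -0.0324, -0.0017],
    [-0.0184, -0.0362, -0.0017],
    [-0.0117, -0.0389, -0.0017],
    [-0.0046, -0.0404, -0.0017],
    [0.0026, -0.0406, -0.0017],
    [0.0098, -0.0394, -0.0017],
    [0.0167, -0.0371, -0.0017],
  ],
  dr=[
    [0, 0, -0.178],
    [0, 0, -0.179],
    [0, 0, -0.178],
    [0, 0, -0.179],
    [0, 0, -0.178],
    [0, 0, -0.179],
    [0, 0, -0.178],
    [0, 0, -0.178],
  ],
)

```text
t: 1.8
ee_pos: [0.3428, 0.2561, 0.2452]
eef_rot: [0.0, -0.523, 0.852, -0.0]
ft_force: [0.7, 0.0, 0.3]
grip_width: 1.0
gripper_force: 0.0
```

```bash
python3 - <<'E'
from h import *
s=read_state();print(s["t"],s["joint_pos"])
M=tiltR(33)
rows([([.40,.15,.25],tiltR(0),None),(HOLE-M@[.017,0,.05],M,None)])
E
```

```text
1.8 [ 0.4931  0.0751 -0.2722  1.2226  0.     -0.6071]
{"delta_pos": [[0.0229, -0.033, -0.0016], [0.0283, -0.0285, -0.0016], [0.0329, -0.0231, -0.0016], [-0.0207, -0.0299, 0.032], [-0.0207, -0.0249, 0.036], [-0.0207, -0.0196, 0.0392], [-0.0207, -0.0137, 0.0415]], "dr": [[0, 0, -0.177], [0, 0, -0.176], [-0.001, 0, -0.177], [0.144, 0, 0], [0.144, 0, 0], [0.144, 0, 0], [0.144, 0.001, 0]]}
```

Emit:
step_arm(
  delta_pos=[
    [0.0229, -0.033, -0.0016],
    [0.0283, -0.0285, -0.0016],
    [0.0329, -0.0231, -0.0016],
    [-0.0207, -0.0299, 0.032],
    [-0.0207, -0.0249, 0.036],
    [-0.0207, -0.0196, 0.0392],
    [-0.0207, -0.0137, 0.0415],
  ],
  dr=[
    [0, 0, -0.177],
    [0, 0, -0.176],
    [0, 0, -0.177],
    [0.144, 0, 0],
    [0.144, 0, 0],
    [0.144, 0, 0],
    [0.144, 0, 0],
  ],
)

```text
t: 2.68
ee_pos: [0.5102, 0.2367, 0.1265]
eef_rot: [-0.199, 0.698, -0.661, 0.189]
ft_force: [0.4, -0.7, -0.7]
grip_width: 0.998
gripper_force: 0.0
```

```bash
cat > v.py <<'E'
from h import *
name=sys.argv[1]
P=camera_params("wrist");im,d=camera("wrist");np.savez(name+".npz",d=d,K=P["intrinsics"],T=P["extrinsics"],im=im)
s=read_state();print(s["t"],s["ee_pos"],s["joint_pos"])
C=cloud(P,d)
for t in sys.argv[2:]:
    for m in mark_of("wrist",t)[:3]:
        r,c=m["location"];print(t,round(m["score"],2),round(r,1),round(c,1),C[int(np.clip(r,0,419)),int(np.clip(c,0,559))])
cv2.imwrite(f"pics/{name}.png",im)
print("hole proj",proj(P,HOLE))
E
python3 v.py w1 axle_hole
```

```text
2.725 [0.5078 0.2374 0.1208] [ 0.4312  0.0807 -0.8074  0.1583 -0.1939 -1.2479]
axle_hole 0.57 218.0 270.9 [0.595  0.26   0.0008]
hole proj (np.float64(214.98401269730945), np.float64(273.19237295640346))
```

View pics/w1.png

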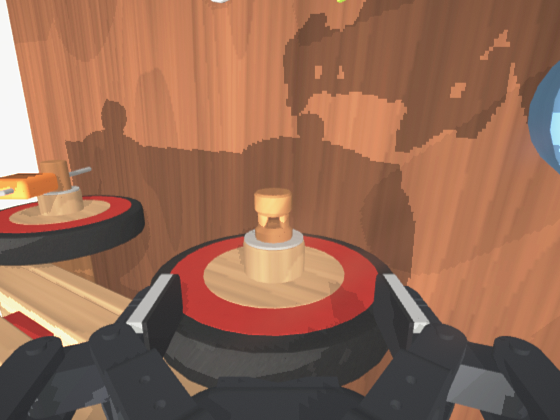

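```bash
python3 - <<'E'
from h import *
z=np.load("w1.npz");im=z["im"]
a=cv2.resize(im[180:250,230:316],(688,560),interpolation=cv2.INTER_CUBIC);cv2.imwrite("pics/c2.png",a)
P=dict(intrinsics=z["K"],extrinsics=z["T"]);C=cloud(P,z["d"])
np.save("w1C.npy",C)
for r in range(196,236,3): print(r,[ (round(float(C[r,c,0]-HOLE[0])*1000),round(float(C[r,c,1]-HOLE[1])*1000),round(float(C[r,c,2])*1000)) for c in range(255,291,4)])
E
```

```text
196 [(8, -13, 90), (4, -14, 91), (0, -15, 92), (-3, -16, 92), (-4, -15, 89), (-6, -15, 88), (-7, -15, 86), (-9, -15, 85), (-11, -15, 82)]
199 [(8, -11, 89), (3, -12, 92), (-1, -13, 93), (-3, -14, 92), (-5, -14, 91), (-7, -14, 90), (-8, -14, 88), (-10, -14, 85), (-11, -13, 83)]
202 [(8, -9, 89), (3, -10, 91), (0, -11, 92), (-3, -12, 92), (-5, -12, 91), (-7, -12, 90), (-8, -12, 88), (-10, -12, 86), (-11, -11, 82)]
205 [(7, -8, 91), (3, -9, 92), (0, -9, 92), (-3, -10, 91), (-5, -10, 91), (-7, -10, 89), (-9, -10, 88), (-10, -10, 86), (-11, -9, 82)]
208 [(8, -5, 89), (3, -7, 92), (0, -8, 93), (-3, -8, 92), (-5, -8, 91), (-8, -9, 90), (-9, -8, 88), (-10, -8, 86), (-11, -8, 83)]
211 [(71, 33, 0), (3, -5, 91), (0, -6, 92), (-2, -6, 91), (-5, -7, 91), (-7, -7, 90), (-8, -6, 87), (-11, -6, 86), (-11, -6, 83)]
214 [(71, 36, 0), (5, -2, 88), (0, -4, 91), (-2, -4, 91), (-5, -4, 90), (-7, -5, 90), (-9, -5, 87), (-104, -67, 248), (-9, -2, 78)]
217 [(69, 38, 1), (4, 0, 89), (1, -1, 90), (1, 0, 86), (52, 35, 0), (47, 33, 1), (-6, 0, 82), (-9, -2, 84), (-10, -1, 79)]
220 [(70, 42, 0), (4, 2, 89), (0, 0, 91), (0, 2, 87), (5, 6, 74), (3, 6, 73), (-6, 1, 82), (-10, 0, 84), (-10, 1, 80)]
223 [(70, 45, 1), (5, 4, 89), (0, 2, 91), (0, 4, 86), (1, 6, 81), (-1, 6, 79), (-6, 3, 83), (-10, 2, 85), (-11, 3, 81)]
226 [(69, 47, 1), (5, 6, 89), (1, 5, 90), (1, 6, 86), (-2, 5, 85), (-4, 6, 83), (-6, 5, 82), (-10, 4, 84), (-11, 5, 81)]
229 [(9, 10, 87), (3, 7, 90), (1, 7, 90), (-2, 6, 90), (-5, 6, 89), (-6, 6, 87), (-8, 6, 86), (-10, 6, 84), (-11, 6, 81)]
232 [(9, 12, 87), (3, 9, 91), (0, 8, 91), (-3, 8, 91), (-5, 7, 90), (-7, 7, 88), (-8, 8, 85), (-11, 7, 85), (-12, 8, 82)]
235 [(8, 13, 88), (3, 11, 91), (-1, 9, 93), (-3, 9, 92), (-6, 9, 90), (-8, 9, 89), (-9, 9, 87), (-11, 9, 86), (-13, 9, 83)]
```

View pics/c2.png

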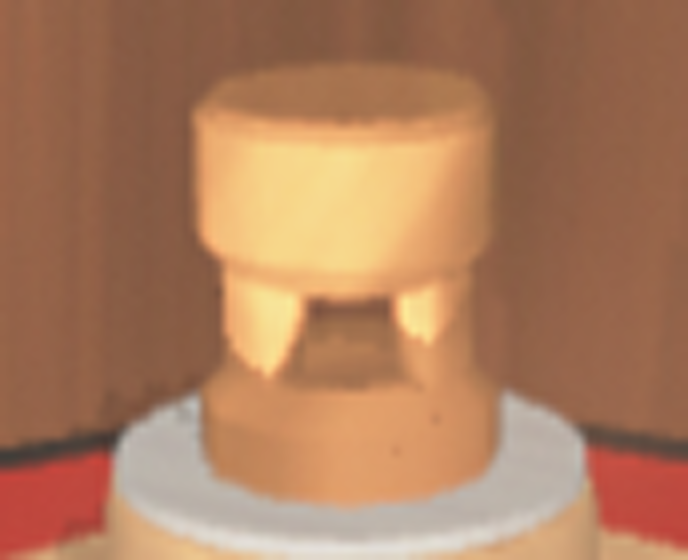

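```bash
python3 - <<'E'
from h import *
from scipy.optimize import least_squares
z=np.load("w1.npz");C=np.load("w1C.npy");T=z["T"]
v=T[:3,2];print("view axis in wagon xz (deg from vertical)",np.degrees(np.arctan2(v@WX,-v[2])), "tool z lean")
D=C-HOLE;u=D@WX;w=D@WY;h=C[...,2]
sub=np.zeros(u.shape,bool);sub[190:250,250:296]=True
m=sub&(abs(u)<.018)&(h>.07)&(h<.1)&(((w<-.008)&(w>-.014)))
f=lambda q,R0:np.hypot(u[m]-q[0],h[m]-q[1])-R0
print("outer",m.sum(),least_squares(f,[0,.08],args=(.012,),loss="soft_l1",f_scale=.0005).x)
m=sub&(abs(u)<.018)&(h>.07)&(h<.1)&(w>.0085)&(w<.0115)
print("inner",m.sum(),least_squares(f,[0,.08],args=(.012,),loss="soft_l1",f_scale=.0005).x)
w2=w[sub&(abs(u)<.012)&(h>.078)&(h<.095)];print("w range",w2.min(),np.percentile(w2,[1,5]))
q=least_squares(f,[0,.08],args=(.012,),loss="soft_l1",f_scale=.0005).x
# ray (camera dir) for columns at row ~221: distance of ray plane from axle centre, in xz
K=z["K"]
for c in (267.5,273.3,280,254.1,291.5):
    d=T[:3,:3]@np.array([(c-K[0,2])/K[0,0],(221-K[1,2])/K[1,1],1]);o=T[:3,3]-HOLE
    ou,oh=o@WX,T[2,3];du,dh=d@WX,d[2];n=np.hypot(du,dh);du/=n;dh/=n
    t=-((ou-q[0])*du+(oh-q[1])*dh);pu,ph=ou+t*du,oh+t*dh
    print(c,"offset mm",1000*((pu-q[0])*(-dh)+(ph-q[1])*du),"ray lean",np.degrees(np.arctan2(du,-dh)))
# residual depth below r=10 cylinder => hole mouth angular extent
r=np.hypot(u-q[0],h-q[1]);th=np.degrees(np.arctan2(-(u-q[0]),h-q[1]))
for row in (215,217,219,221,223,225): print(row,[(round(th[row,c]),round(1000*r[row,c],1),round(1000*w[row,c],1)) for c in range(259,290,2) if sub[row,c] and r[row,c]<.02])
E
```

```text
view axis in wagon xz (deg from vertical) 31.939583761879334 tool z lean
outer 379 [-0.      0.0801]
inner 184 [-0.0001  0.0801]
w range -0.01589792467721733 [-0.0156 -0.0154]
267.5 offset mm 3.6344863511178 ray lean 33.773685844330906
273.3 offset mm -0.05235291987514974 ray lean 32.71473186335554
280 offset mm -4.313514541968001 ray lean 31.490788095827785
254.1 offset mm 12.124112244058797 ray lean 36.214078716699305
291.5 offset mm -11.616793232165707 ray lean 29.391423199990157
215 [(-26, np.float64(10.2), np.float64(-1.7)), (-16, np.float64(10.0), np.float64(-2.1)), (-10, np.float64(9.2), np.float64(-2.2)), (5, np.float64(10.5), np.float64(-2.9)), (9, np.float64(9.5), np.float64(-2.7)), (20, np.float64(11.2), np.float64(-3.4)), (26, np.float64(10.7), np.float64(-3.3)), (32, np.float64(10.6), np.float64(-3.3)), (39, np.float64(9.7), np.float64(-3.0)), (45, np.float64(10.4), np.float64(-3.1)), (51, np.float64(11.3), np.float64(-3.3)), (59, np.float64(10.5), np.float64(-2.9)), (71, np.float64(9.7), np.float64(-2.3)), (80, np.float64(9.8), np.float64(-2.0)), (95, np.float64(9.7), n
[... 2045 characters left out ...]
)), (86, np.float64(10.6), np.float64(3.3))]
225 [(-24, np.float64(10.5), np.float64(4.6)), (-15, np.float64(10.2), np.float64(4.3)), (-5, np.float64(10.3), np.float64(3.8)), (-5, np.float64(8.4), np.float64(4.3)), (-2, np.float64(6.8), np.float64(4.7)), (-18, np.float64(3.5), np.float64(5.9)), (-7, np.float64(2.2), np.float64(6.1)), (29, np.float64(2.4), np.float64(5.9)), (53, np.float64(3.1), np.float64(5.7)), (81, np.float64(3.2), np.float64(6.0)), (64, np.float64(6.8), np.float64(4.7)), (69, np.float64(8.1), np.float64(4.5)), (68, np.float64(10.4), np.float64(3.8)), (76, np.float64(10.5), np.float64(4.1)), (88, np.float64(10.4), np.float64(4.7)), (140, np.float64(10.7), np.float64(7.9))]
```

```bash
sed -i 's/^HOLE=.*/HOLE=np.array([.5424,.2267,.0801])/' h.py; cat >> h.py <<'E'
BRK=np.array([.520,-.2755]);S1=np.array([.539,-.2065])
E
python3 - <<'E'
from h import *
rows([([.44,.15,.22],tiltR(15),None),([.50,-.2,.22],RACKR,None),([*BRK,.20],RACKR,None)])
E
```

```text
{"delta_pos": [[0.0274, 0.0028, -0.0403], [0.0273, 0.0065, -0.0399], [0.0272, 0.0104, -0.0392], [0.0504, -0.0054, 0.0015], [0.0501, -0.0079, 0.0015], [0.0497, -0.0103, 0.0014], [0.0491, -0.0126, 0.0014], [0.0484, -0.0151, 0.0012]], "dr": [[-0.094, -0.001, 0], [-0.095, -0.002, -0.001], [-0.094, -0.001, 0], [-0.037, 0.006, 0.047], [-0.037, 0.006, 0.048], [-0.037, 0.007, 0.047], [-0.037, 0.006, 0.047], [-0.037, 0.006, 0.047]]}
{"delta_pos": [[0.0477, -0.0173, 0.0009], [0.0468, -0.0196, 0.0004], [0.0336, -0.0198, 0.01], [0.0337, -0.0199, 0.0101]], "dr": [[-0.037, 0.006, 0.048], [-0.037, 0.007, 0.047], [0, 0, 0], [0, 0, 0]]}
```

Emit:
step_arm(
  delta_pos=[
    [0.0274, 0.0028, -0.0403],
    [0.0273, 0.0065, -0.04],
    [0.0272, 0.0104, -0.0392],
    [0.0504, -0.0054, 0.0015],
    [0.05, -0.0079, 0.0015],
    [0.0497, -0.0103, 0.0014],
    [0.049, -0.0126, 0.0014],
    [0.0484, -0.0151, 0.0012],
  ],
  dr=[
    [-0.094, -0.001, 0],
    [-0.095, -0.002, -0.001],
    [-0.094, -0.001, 0],
    [-0.037, 0.006, 0.047],
    [-0.037, 0.006, 0.048],
    [-0.037, 0.007, 0.047],
    [-0.037, 0.006, 0.047],
    [-0.037, 0.006, 0.047],
  ],
)

```text
t: 3.78
ee_pos: [0.4856, -0.1015, 0.2272]
eef_rot: [0.03, -0.639, 0.769, -0.026]
ft_force: [0.2, 0.4, -0.1]
grip_width: 1.0
gripper_force: 0.0
```

Emit:
step_arm(
  delta_pos=[
    [0.0477, -0.0173, 0.0009],
    [0.0468, -0.0196, 0.0004],
    [0.0336, -0.0198, 0.01],
    [0.0337, -0.02, 0.01],
  ],
  dr=[
    [-0.037, 0.006, 0.048],
    [-0.037, 0.007, 0.047],
    [0, 0, 0],
    [0, 0, 0],
  ],
)

```text
t: 4.28
ee_pos: [0.5226, -0.277, 0.2066]
eef_rot: [0.003, -0.602, 0.798, -0.001]
ft_force: [0.5, 0.1, -0.8]
grip_width: 1.001
gripper_force: 0.0
```

```bash
cat > rk.py <<'E'
from h import *
def grips(name):
    z=np.load(name+".npz");im=z["im"];C=cloud(dict(intrinsics=z["K"],extrinsics=z["T"]),z["d"])
    hsv=cv2.cvtColor(im,cv2.COLOR_BGR2HSV);org=(hsv[...,0]>5)&(hsv[...,0]<20)&(hsv[...,1]>170)&(hsv[...,2]>120)
    m=(org&(C[...,2]>.1)&(C[...,2]<.16)&(C[...,1]<0)).astype(np.uint8);k,l,st,_=cv2.connectedComponentsWithStats(m)
    for i in range(1,k):
        if st[i,4]<100:continue
        p=C[l==i];q=p[p[:,2]>np.percentile(p[:,2],97)-.006];a,b=q[:,:2]@RX[:2],q[:,:2]@RY[:2]
        c=(np.percentile(a,[1,99]).mean()*RX+np.percentile(b,[1,99]).mean()*RY)[:2]
        print(st[i],"topz",np.percentile(p[:,2],97),"c",c,"size",np.ptp(np.percentile(a,[1,99])),np.ptp(np.percentile(b,[1,99])),cv2.minAreaRect((q[:,:2]*1000).astype(np.float32)))
if __name__=="__main__":
    grips(sys.argv[1])
    rows([([*BRK,.096],RACKR,3)])
E
python3 v.py w2 broken_mid clip_a_grip; python3 rk.py w2
```

```text
4.325 [ 0.523  -0.2814  0.2045] [-0.6017  0.4199  0.0757  1.2225  0.0023 -1.8913]
broken_mid 0.73 211.9 282.5 [ 0.5161 -0.2874  0.1341]
broken_mid 0.46 114.0 288.8 [ 0.4959 -0.3475  0.1513]
hole proj (np.float64(571.0615234002586), np.float64(369.59092567330987))
[ 251  100   62   28 1383] topz 0.13842650324532194 c [ 0.4993 -0.3486] size 0.037481858194675644 0.01600236381322484 ((499.326416015625, -348.54522705078125), (16.091733932495117, 38.02515411376953), 74.118896484375)
[254 199  25  33 253] topz 0.1369852094052817 c [ 0.5297 -0.2849] size 0.013621022172917496 0.013029871459571421 ((531.8302612304688, -287.7256164550781), (18.913965225219727, 9.123491287231445), 29.518054962158203)
[ 256  281   52   44 1202] topz 0.13793155533589146 c [ 0.5381 -0.2104] size 0.03817640843663761 0.01733067907556384 ((538.10986328125, -210.3950653076172), (18.121501922607422, 38.528175354003906), 74.04106140136719)
{"delta_pos": [[-0.0001, 0.0009, 0.0365], [-0.0001, 0.001, 0.0365], [-0.0002, 0.0008, 0.0365]], "dr": [[-0.001, 0.001, -0.002], [-0.001, 0.002, -0.002], [-0.001, 0.001, -0.002]]}
```

View pics/w2.png

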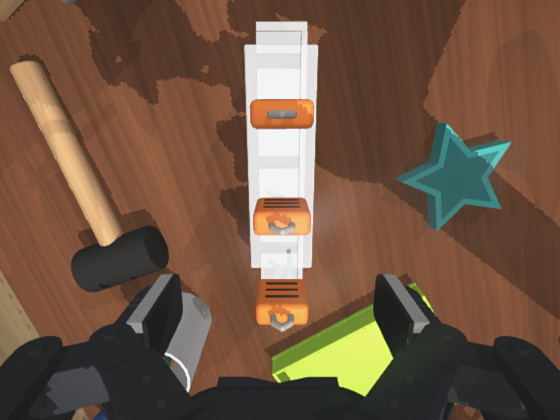

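```bash
echo 'BRK=np.array([.5188,-.279]);S1=np.array([.5383,-.2098])' >> h.py; python3 - <<'E'
from h import *
rows([([*BRK,.096],RACKR,3)])
E
```

```text
{"delta_pos": [[0.0012, 0.001, 0.0365], [0.0011, 0.001, 0.0365], [0.001, 0.0009, 0.0364]], "dr": [[-0.001, 0.001, -0.002], [-0.001, 0.002, -0.002], [-0.001, 0.001, -0.002]]}
```

Emit:
step_arm(
  delta_pos=[
    [0.0012, 0.001, 0.0365],
    [0.0011, 0.001, 0.0365],
    [0.001, 0.001, 0.0364],
    [0, 0, 0],
  ],
  dr=[
    [-0.001, 0.001, -0.002],
    [-0.001, 0.002, -0.002],
    [-0.001, 0.001, -0.002],
    [0, 0, 0],
  ],
)

```text
t: 4.92
ee_pos: [0.517, -0.2751, 0.0939]
eef_rot: [-0.001, -0.605, 0.796, 0.002]
ft_force: [-0.4, 0.4, -0.4]
grip_width: 0.999
gripper_force: 0.0
```

Emit:
step_arm(
  delta_pos=[
    [0, 0, 0],
    [0, 0, 0],
    [0, 0, 0],
    [0, 0, 0],
    [0, 0, 0],
  ],
  dr=[
    [0, 0, 0],
    [0, 0, 0],
    [0, 0, 0],
    [0, 0, 0],
    [0, 0, 0],
  ],
  jaw=0.03,
)

```text
t: 5.55
ee_pos: [0.5207, -0.2781, 0.0973]
eef_rot: [0.001, -0.605, 0.796, -0.003]
ft_force: [-0.2, 1.2, 7.1]
grip_width: 0.458
gripper_force: 60.3
```

```bash
cat > tr.py <<'E'
from h import *
a=np.radians(16.7);ax=np.array([np.cos(a),np.sin(a),0]);t=np.radians(35)
tz=ax*np.sin(t)-np.array([0,0,np.cos(t)]);M=Rmat([np.sin(a),-np.cos(a),0],tz)
tip=np.array([.474,-.018,.018])+ax*.045
p=tip-tz*.057;print(p)
rows([([*BRK,.205],RACKR,2),(p+[-.01,-.02,.08],M,None),(p,M,2)],(np.array([*BRK,.096]),RACKR))
E
python3 tr.py
```

```text
[ 0.4858 -0.0145  0.0647]
{"delta_pos": [[0, 0, -0.0545], [0, 0, -0.0545], [-0.0448, 0.0215, 0.0121], [-0.0465, 0.0179, 0.0113], [-0.0479, 0.014, 0.011], [-0.0488, 0.0101, 0.0113], [-0.0493, 0.0061, 0.012], [-0.0081, 0.0166, 0.0371]], "dr": [[0, 0, 0], [0, 0, 0], [0.119, -0.035, -0.11], [0.119, -0.034, -0.109], [0.119, -0.035, -0.11], [0.118, -0.034, -0.109], [0.119, -0.035, -0.11], [0, 0, 0]]}
{"delta_pos": [[-0.0081, 0.0167, 0.0372]], "dr": [[0, 0, 0]]}
```

```bash
sed -i 's/BRK,.205\],RACKR,2/BRK,.245],RACKR,3/' tr.py; sed -i 's/(p+\[-.01,-.02,.08\],M,None)/(np.array([.51,-.16,.25]),Rmat(RACKR[:,0],[.15,0,-1]),3),(p+[-.01,-.02,.08],M,None)/' tr.py; python3 tr.py
```

```text
[ 0.4858 -0.0145  0.0647]
{"delta_pos": [[0, 0, -0.0497], [0, 0, -0.0496], [0, 0, -0.0497], [-0.0374, 0.0136, -0.0017], [-0.0374, 0.0134, -0.0018], [-0.0375, 0.0133, -0.0019], [-0.0269, 0.0203, 0.0248], [-0.0286, 0.0192, 0.0237]], "dr": [[0, 0, 0], [0, 0, 0], [0, 0, 0], [0.048, -0.013, -0.001], [0.048, -0.014, -0.001], [0.047, -0.013, -0.001], [0.111, -0.043, -0.135], [0.111, -0.043, -0.135]]}
{"delta_pos": [[-0.0301, 0.0179, 0.023], [-0.0313, 0.0163, 0.0223], [-0.0082, 0.0167, 0.0372], [-0.0082, 0.0166, 0.0372]], "dr": [[0.111, -0.043, -0.134], [0.111, -0.042, -0.135], [0, 0, 0], [0, 0, 0]]}
```

Emit:
step_arm(
  delta_pos=[
    [0, 0, -0.0497],
    [0, 0, -0.0496],
    [0, 0, -0.0497],
    [-0.0374, 0.0136, -0.0017],
    [-0.0374, 0.0134, -0.0018],
    [-0.0375, 0.0133, -0.0019],
    [-0.0269, 0.0203, 0.0248],
    [-0.0286, 0.0192, 0.0237],
  ],
  dr=[
    [0, 0, 0],
    [0, 0, 0],
    [0, 0, 0],
    [0.048, -0.013, -0.001],
    [0.048, -0.014, -0.001],
    [0.047, -0.013, -0.001],
    [0.111, -0.043, -0.135],
    [0.111, -0.043, -0.135],
  ],
)

```text
t: 6.55
ee_pos: [0.4933, -0.0944, 0.1971]
eef_rot: [-0.155, 0.699, -0.689, 0.117]
ft_force: [0.2, -0.1, -0.5]
grip_width: 0.461
gripper_force: 61.9
```

Emit:
step_arm(
  delta_pos=[
    [-0.03, 0.0179, 0.023],
    [-0.0313, 0.0163, 0.0223],
    [-0.0082, 0.0167, 0.0372],
    [0, 0, 0],
  ],
  dr=[
    [0.111, -0.043, -0.134],
    [0.111, -0.042, -0.135],
    [0, 0, 0],
    [0, 0, 0],
  ],
)

```text
t: 7.05
ee_pos: [0.4834, -0.0241, 0.1057]
eef_rot: [-0.241, 0.767, -0.567, 0.179]
ft_force: [-0.1, 0.7, -0.4]
grip_width: 0.461
gripper_force: 62.4
```

```bash
cat >> tr.py <<'E'
print("---");s=read_state();print(s["t"],s["ee_pos"],s["grip_width"])
rows([(p,M,2)])
E
python3 tr.py | sed -n '/---/,$p'; python3 v.py w3
```

```text
---
7.05 [ 0.4834 -0.0241  0.1057] 0.4613072806233499
{"delta_pos": [[-0.0043, 0.0096, 0.0183], [-0.0043, 0.0097, 0.0182]], "dr": [[0.001, 0.001, 0.002], [0, 0.001, 0.003]]}
7.1 [ 0.4821 -0.0237  0.1052] [-0.4357 -0.0536 -1.0183  0.1293  0.392  -2.2061]
hole proj (np.float64(438.73189073303143), np.float64(181.08563440131775))
```

View pics/w3.png

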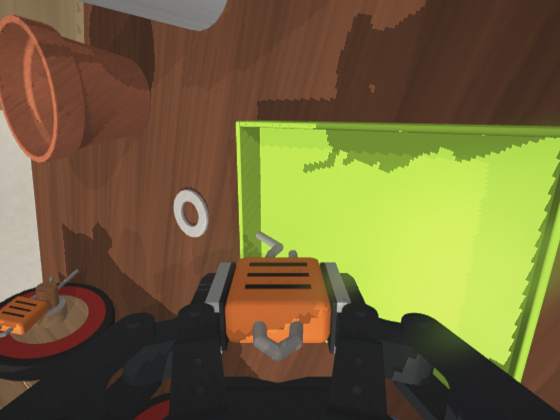

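```bash
sed -i 's/radians(35)/radians(24)/' tr.py; python3 tr.py | sed -n '/---/,$p'
```

```text
---
7.1 [ 0.4821 -0.0237  0.1052] 0.4592064905283727
{"delta_pos": [[-0.0038, 0.0036, 0.0189], [-0.0039, 0.0017, 0.0192]], "dr": [[-0.094, 0.002, 0.002], [-0.095, 0.001, 0.002]]}
```

Emit:
step_arm(
  delta_pos=[
    [-0.0038, 0.0036, 0.022],
    [-0.0039, 0.0017, 0.022],
    [0, 0, 0],
    [0, 0, 0],
  ],
  dr=[
    [-0.094, 0.002, 0.002],
    [-0.095, 0.001, 0.002],
    [0, 0, 0],
    [0, 0, 0],
  ],
)

```text
t: 7.6
ee_pos: [0.4975, -0.0111, 0.0655]
eef_rot: [-0.167, 0.784, -0.584, 0.125]
ft_force: [-0.2, -0.5, 0.6]
grip_width: 0.462
gripper_force: 62.5
```

Emit:
step_arm(
  delta_pos=[
    [0, 0, 0],
    [0, 0, 0],
    [0, 0, 0],
  ],
  dr=[
    [0, 0, 0],
    [0, 0, 0],
    [0, 0, 0],
  ],
  jaw=0.06,
)

```text
t: 7.98
ee_pos: [0.4983, -0.0114, 0.0656]
eef_rot: [-0.167, 0.784, -0.584, 0.125]
ft_force: [-0.1, -0.8, 0.2]
grip_width: 0.706
gripper_force: 0.2
```

```bash
python3 - <<'E'
from h import *
s=read_state();p=np.array(s["ee_pos"]);M=q2R(s["eef_rot"]);print(s["t"],p)
rows([(p-M[:,2]*.11,M,3),([.51,-.13,.23],RACKR,None),([*S1,.20],RACKR,None)])
E
```

```text
7.975 [ 0.4983 -0.0114  0.0656]
{"delta_pos": [[0, 0, -0.0367], [0, 0, -0.0366], [0, 0, -0.0367], [0.0293, -0.0116, -0.0123], [0.0278, -0.0143, -0.0128], [0.0261, -0.0167, -0.0136], [0.0241, -0.0187, -0.0147], [0.0346, -0.0244, 0.015]], "dr": [[0, 0, 0], [0, 0, 0], [0, 0, 0], [-0.102, 0.029, 0.139], [-0.103, 0.03, 0.139], [-0.102, 0.029, 0.139], [-0.102, 0.03, 0.139], [0, 0, 0]]}
{"delta_pos": [[0.0345, -0.0244, 0.015]], "dr": [[0, 0, 0]]}
```

Emit:
step_arm(
  delta_pos=[
    [0, 0, -0.0367],
    [0, 0, -0.0366],
    [0, 0, -0.0367],
    [0.0293, -0.0116, -0.0123],
    [0.0278, -0.0143, -0.0128],
    [0.026, -0.0167, -0.0136],
    [0.024, -0.0187, -0.0147],
    [0.0346, -0.0244, 0.015],
  ],
  dr=[
    [0, 0, 0],
    [0, 0, 0],
    [0, 0, 0],
    [-0.102, 0.029, 0.139],
    [-0.103, 0.03, 0.139],
    [-0.102, 0.029, 0.139],
    [-0.102, 0.03, 0.139],
    [0, 0, 0],
  ],
)

```text
t: 8.98
ee_pos: [0.5283, -0.1706, 0.2169]
eef_rot: [0.001, -0.605, 0.796, -0.002]
ft_force: [1.0, -0.8, -0.0]
grip_width: 0.699
gripper_force: 0.0
```

```bash
python3 - <<'E'
from h import *
im,d=camera("top");C=cloud(camera_params("top"),d);hsv=cv2.cvtColor(im,cv2.COLOR_BGR2HSV)
org=(hsv[...,0]>5)&(hsv[...,0]<20)&(hsv[...,1]>200)&(hsv[...,2]>180)&(C[...,2]<.09)&(C[...,2]>0.003)&(C[...,1]<.1)&(C[...,1]>-.15)&(C[...,0]>.36)&(C[...,0]<.6)
q=C[org];print(len(q));print(np.percentile(q,[2,50,98],axis=0) if len(q) else 0)
cv2.imwrite("pics/top1.png",cv2.resize(im[140:320,190:460],(810,540))[:, :800])
s=read_state();print(s["t"],s["ee_pos"])
print([ (m["location"],m["score"]) for m in mark_of("top","clip_broken")])
rows([([*S1,.17],RACKR,1),([*S1,.096],RACKR,2)])
E
```

```text
44
[[ 0.4109 -0.0463  0.0409]
 [ 0.4386 -0.0442  0.0432]
 [ 0.452  -0.0297  0.0457]]
9.025 [ 0.5279 -0.1754  0.2131]
[([247.2, 258.0], 0.81)]
{"delta_pos": [[0.0322, -0.022, 0.0431], [0, 0, 0.037], [0, 0, 0.037]], "dr": [[0, -0.001, -0.003], [0, 0, 0], [0, 0, 0]]}
```

View pics/top1.png

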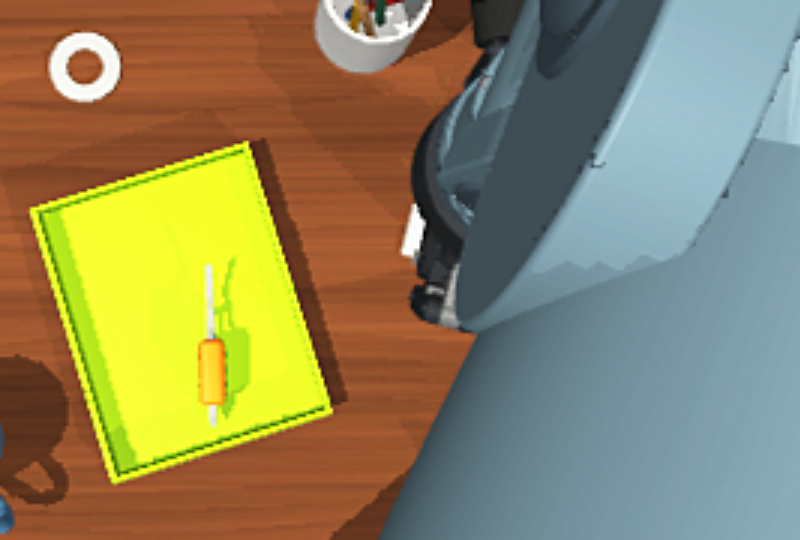

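Emit:
step_arm(
  delta_pos=[
    [0.0322, -0.022, 0.0205],
    [0, 0, 0.032],
    [0, 0, 0.032],
    [0, 0, 0.032],
    [0, 0, 0],
  ],
  dr=[
    [0, -0.001, -0.003],
    [0, 0, 0],
    [0, 0, 0],
    [0, 0, 0],
    [0, 0, 0],
  ],
  jaw=0.08,
)

```text
t: 9.7
ee_pos: [0.5343, -0.2047, 0.096]
eef_rot: [-0.001, -0.605, 0.796, 0.003]
ft_force: [0.6, 0.0, 0.1]
grip_width: 0.939
gripper_force: 0.0
```

```bash
python3 - <<'E'
from h import *
s=read_state();print(s["t"],s["ee_pos"],s["ft_force"],s["grip_width"])
rows([([*S1,.096],RACKR,1)])
E
```

```text
9.7 [ 0.5343 -0.2047  0.096 ] [0.5689 0.0281 0.0846] 0.9385819587442373
{"delta_pos": [[0.0039, -0.0052, 0]], "dr": [[0.006, 0.002, 0.004]]}
```

Emit:
step_arm(
  delta_pos=[
    [0, 0, 0],
    [0, 0, 0],
  ],
  dr=[
    [0, 0, 0],
    [0, 0, 0],
  ],
)

```text
t: 9.95
ee_pos: [0.5383, -0.2069, 0.1003]
eef_rot: [0.001, -0.605, 0.796, -0.001]
ft_force: [0.2, -0.5, 0.5]
grip_width: 0.934
gripper_force: 0.0
```

```bash
python3 - <<'E'
from h import *
s=read_state();print(s["t"],s["ee_pos"],s["ft_force"],s["grip_width"])
rows([([*S1,.096],RACKR,1)])
E
```

```text
9.95 [ 0.5383 -0.2069  0.1003] [ 0.1515 -0.4618  0.4556] 0.933809458441258
{"delta_pos": [[0.0028, -0.0007, 0.0043]], "dr": [[-0.003, 0, 0.004]]}
```

Emit:
step_arm(
  delta_pos=[
    [0.0028, -0.0007, 0.003],
    [0, 0, 0],
    [0, 0, 0],
  ],
  dr=[
    [0, 0, 0],
    [0, 0, 0],
    [0, 0, 0],
  ],
)

```text
t: 10.32
ee_pos: [0.537, -0.2094, 0.0954]
eef_rot: [0.0, -0.605, 0.796, 0.0]
ft_force: [-0.4, 0.7, 0.1]
grip_width: 0.937
gripper_force: 0.0
```

Emit:
step_arm(
  delta_pos=[
    [0, 0, 0],
    [0, 0, 0],
    [0, 0, 0],
    [0, 0, 0],
    [0, 0, 0],
  ],
  dr=[
    [0, 0, 0],
    [0, 0, 0],
    [0, 0, 0],
    [0, 0, 0],
    [0, 0, 0],
  ],
  jaw=0.025,
)

```text
t: 10.95
ee_pos: [0.5372, -0.2094, 0.0956]
eef_rot: [0.0, -0.605, 0.796, -0.0]
ft_force: [-0.2, -0.5, 2.0]
grip_width: 0.46
gripper_force: 60.2
```

```bash
python3 - <<'E'
from h import *
s=read_state();print(s["t"],s["ee_pos"],q2R(s["eef_rot"])-RACKR)
p=np.array(s["ee_pos"]);M=q2R(s["eef_rot"]);a=p.copy();a[2]=.25
T=tiltR(32)
rows([(a,M,3),([.46,.0,.25],tiltR(8),None),(HOLE-T@[0,0,.13],T,None)])
E
```

```text
10.95 [ 0.5372 -0.2094  0.0956] [[ 0.0034 -0.0009  0.0007]
 [-0.0009 -0.0034  0.0003]
 [-0.0005 -0.0006  0.    ]]
{"delta_pos": [[0, 0, -0.0515], [-0.0001, -0.0001, -0.0515], [0, 0, -0.0514], [-0.0453, 0.0326, 0], [-0.0478, 0.0288, -0.0008], [-0.05, 0.0246, -0.0014], [-0.0519, 0.0204, -0.002], [-0.0443, -0.0036, 0.0126]], "dr": [[0, 0, 0], [0, 0, 0], [0, 0, 0], [0.034, -0.006, -0.082], [0.035, -0.005, -0.083], [0.034, -0.006, -0.082], [0.035, -0.006, -0.082], [0.084, 0, 0]]}
{"delta_pos": [[-0.0443, -0.0026, 0.0128], [-0.0442, -0.0014, 0.013], [-0.0443, -0.0004, 0.0131], [-0.0443, 0.0007, 0.0131]], "dr": [[0.083, 0, 0], [0.084, 0, 0], [0.084, 0, 0], [0.084, 0, 0]]}
```

Emit:
step_arm(
  delta_pos=[
    [0, 0, -0.0515],
    [0, 0, -0.0515],
    [0, 0, -0.0514],
    [-0.0453, 0.0326, 0],
    [-0.0478, 0.0288, -0.0008],
    [-0.05, 0.0246, -0.0014],
    [-0.052, 0.0204, -0.002],
    [-0.0443, -0.0036, 0.0126],
  ],
  dr=[
    [0, 0, 0],
    [0, 0, 0],
    [0, 0, 0],
    [0.034, -0.006, -0.082],
    [0.035, -0.005, -0.083],
    [0.034, -0.006, -0.082],
    [0.035, -0.006, -0.082],
    [0.084, 0, 0],
  ],
)

```text
t: 11.95
ee_pos: [0.4619, 0.0463, 0.2384]
eef_rot: [-0.083, 0.723, -0.681, 0.077]
ft_force: [-0.1, -0.6, -0.6]
grip_width: 0.455
gripper_force: 67.7
```

Emit:
step_arm(
  delta_pos=[
    [-0.0443, -0.0026, 0.0128],
    [-0.0442, -0.0014, 0.013],
    [-0.0443, -0.0004, 0.013],
    [-0.0443, 0.0007, 0.013],
    [0, 0, 0],
    [0, 0, 0],
  ],
  dr=[
    [0.083, 0, 0],
    [0.084, 0, 0],
    [0.084, 0, 0],
    [0.084, 0, 0],
    [0, 0, 0],
    [0, 0, 0],
  ],
)

```text
t: 12.7
ee_pos: [0.4727, 0.2225, 0.19]
eef_rot: [-0.2, 0.7, -0.659, 0.189]
ft_force: [-0.6, -0.6, 0.2]
grip_width: 0.463
gripper_force: 67.7
```

```bash
python3 v.py w4 axle_hole; python3 - <<'E'
from h import *
z=np.load("w4.npz");im=z["im"];s=read_state();print(s["grip_width"],s["ee_pos"])
P=dict(intrinsics=z["K"],extrinsics=z["T"]);M=q2R(s["eef_rot"]);p=np.array(s["ee_pos"])
print("z tool",M[:,2],"want",tiltR(32)[:,2])
for k in (82,50,20): print(k,"leg proj",proj(P,p+M@[0,.008,k/1000]))
cv2.imwrite("pics/c4.png",cv2.resize(im[150:290,200:370],(729,600),interpolation=cv2.INTER_CUBIC))
E
```

```text
12.75 [0.4735 0.2221 0.1907] [ 0.4326 -0.091  -0.7629  0.3723 -0.1948 -1.2489]
axle_hole 0.7 203.8 275.3 [0.5374 0.2216 0.0896]
axle_hole 0.35 125.0 514.8 [0.386  0.1499 0.0054]
hole proj (np.float64(205.08678896918096), np.float64(275.6639801548376))
0.45533219751627174 [0.474  0.2219 0.1911]
z tool [ 0.5294  0.0309 -0.8478] want [ 0.529   0.0313 -0.848 ]
82 leg proj (np.float64(222.05315117445798), np.float64(285.53692756184216))
50 leg proj (np.float64(238.21966893382657), np.float64(286.8063327359352))
20 leg proj (np.float64(258.41679087464416), np.float64(288.3922234933067))
```

View pics/c4.png

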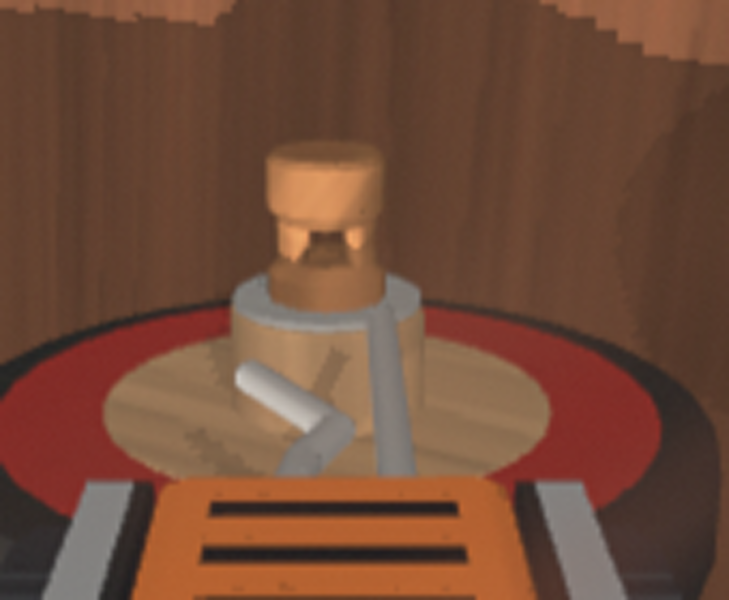

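```bash
cat > leg.py <<'E'
from h import *
def leg(name):
    z=np.load(name+".npz");P=dict(intrinsics=z["K"],extrinsics=z["T"]);T=z["T"]
    Rc=np.array([[.0002,-.9547,-.2975],[1,.0004,-.0005],[.0006,-.2975,.9547]]);tc=np.array([.0766,-.0001,-.143])
    M=T[:3,:3]@Rc.T;p=T[:3,3]-M@tc
    L=(cloud(P,z["d"])-p)@M
    x,y,zz=L[...,0],L[...,1],L[...,2]
    m=(abs(x)<.012)&(y>.002)&(y<.020)&(zz>.025)&(zz<.09)
    q=L[m];print("leg pts",len(q),"zmax",q[:,2].max())
    for a in range(25,90,10):
        b=q[(q[:,2]*1000>=a)&(q[:,2]*1000<a+10)]
        if len(b)>2: print(a,len(b),"x",b[:,0].min(),b[:,0].max(),"y",b[:,1].min(),b[:,1].max(),b.mean(0))
    return p,M
if __name__=="__main__":
    p,M=leg(sys.argv[1]);print(p)
    h=M.T@(HOLE-p);print("hole in tool",h, "want tool tilt err",R.from_matrix(M.T@tiltR(32)).as_rotvec())
E
python3 leg.py w4
```

```text
leg pts 247 zmax 0.07970348448741657
25 65 x 0.00023222352003210496 0.0034275792476762467 y 0.0023795234908071793 0.010068887966722874 [0.0025 0.0071 0.0301]
35 48 x 0.0013409954023493082 0.0034972544913950106 y 0.005373476783234776 0.009834308252437004 [0.0026 0.0074 0.0399]
45 48 x 0.0007926466589199895 0.0035380097190105208 y 0.005040848558672123 0.009937858198400717 [0.0025 0.0072 0.0499]
55 38 x 0.0015950542387598752 0.0032748322434430453 y 0.005234146472316649 0.009797036007521008 [0.0026 0.0073 0.06  ]
65 34 x 0.0009718635578916963 0.003350468403635621 y 0.004954661291561679 0.00989045281972213 [0.0026 0.0073 0.0701]
75 14 x 0.0009528126480773347 0.003355526618749075 y 0.005051200364479541 0.009266809830070681 [0.0025 0.007  0.0774]
[0.472  0.2232 0.1899]
hole in tool [ 0.0006 -0.0018  0.1305] want tool tilt err [ 0.0018 -0.001   0.0008]
```

```bash
cat > ax.py <<'E'
from h import *
from leg import leg
from scipy.optimize import least_squares
def axle(name):
    p,M=leg(name)
    z=np.load(name+".npz");P=dict(intrinsics=z["K"],extrinsics=z["T"]);L=(cloud(P,z["d"])-p)@M
    g=M.T@(HOLE-p);x,y,zz=[L[...,i]-g[i] for i in range(3)]
    hsv=cv2.cvtColor(z["im"],cv2.COLOR_BGR2HSV)
    near=(abs(y)<.016)&(zz>-.016)&(zz<.004)&(hsv[...,1]>60)
    end=x[near&(x>.005)&(x<.024)];print("end x",np.percentile(end,[90,97,99,100]))
    m=near&(x>.008)&(x<.015)
    f=lambda q:np.hypot(y[m]-q[0],zz[m]-q[1])-.012
    c=least_squares(f,[0,0],loss="soft_l1",f_scale=.0005).x;print(m.sum(),"centre y,z",g[1:]+c,"rms",np.median(abs(f(c))))
    hx=g[0]+np.percentile(end,99)-.018
    # pixels seen through hole / deep
    r=np.hypot(y-c[0],zz-c[1]);deep=(abs(y-c[0])<.0075)&(abs(x)<.007)&(r<.0085)&(zz<.002)
    a=np.degrees(np.arctan2(y[deep]-c[0],-(zz[deep]-c[1])));print("deep",deep.sum(),"x",np.percentile(x[deep]+g[0],[5,50,95]),"ang",np.percentile(a,[5,50,95]))
    print("hole in tool: x(end)",hx,"yz",g[1:]+c)
if __name__=="__main__": axle(sys.argv[1])
E
python3 ax.py w4; echo; sed -i 's/^    if len(b)/    if len(b)/' leg.py; python3 ax.py w1 | tail -4
```

```text
leg pts 247 zmax 0.07970348448741657
25 65 x 0.00023222352003210496 0.0034275792476762467 y 0.0023795234908071793 0.010068887966722874 [0.0025 0.0071 0.0301]
35 48 x 0.0013409954023493082 0.0034972544913950106 y 0.005373476783234776 0.009834308252437004 [0.0026 0.0074 0.0399]
45 48 x 0.0007926466589199895 0.0035380097190105208 y 0.005040848558672123 0.009937858198400717 [0.0025 0.0072 0.0499]
55 38 x 0.0015950542387598752 0.0032748322434430453 y 0.005234146472316649 0.009797036007521008 [0.0026 0.0073 0.06  ]
65 34 x 0.0009718635578916963 0.003350468403635621 y 0.004954661291561679 0.00989045281972213 [0.0026 0.0073 0.0701]
75 14 x 0.0009528126480773347 0.003355526618749075 y 0.005051200364479541 0.009266809830070681 [0.0025 0.007  0.0774]
end x [0.0176 0.0178 0.0178 0.0179]
223 centre y,z [-0.0018  0.1304] rms 0.0003515405830216579
deep 56 x [-0.0033 -0.0027  0.003 ] ang [-94.1827  -0.8642  74.2613]
hole in tool: x(end) 0.0004207230770730125 yz [-0.0018  0.1304]

end x [0.0176 0.0178 0.0179 0.0182]
440 centre y,z [-0.003   0.0563] rms 0.0003226745378983398
deep 116 x [0.0087 0.0092 0.0147] ang [-87.358   -9.4706  74.4194]
hole in tool: x(end) 0.012367874265460908 yz [-0.003   0.0563]
```

Emit:
step_arm(
  delta_pos=[
    [-0.0002, -0.0046, 0.008],
    [-0.0002, -0.0046, 0.01],
    [0, 0, 0.01],
    [0, 0, 0.006],
    [0, 0, 0],
    [0, 0, 0],
  ],
  dr=[
    [0.001, 0, 0],
    [0, 0, 0],
    [0, 0, 0],
    [0, 0, 0],
    [0, 0, 0],
    [0, 0, 0],
  ],
)

```text
t: 13.55
ee_pos: [0.4989, 0.2247, 0.1664]
eef_rot: [-0.201, 0.699, -0.659, 0.189]
ft_force: [-1.1, 0.1, -1.0]
grip_width: 0.456
gripper_force: 67.7
```

```bash
python3 v.py w5 >/dev/null; python3 ax.py w5; python3 - <<'E'
from h import *
s=read_state();print(s["t"],s["ft_force"],s["joint_pos"])
im=np.load("w5.npz")["im"];cv2.imwrite("pics/c5.png",cv2.resize(im[170:290,210:350],(700,600),interpolation=cv2.INTER_CUBIC))
E
```

```text
leg pts 744 zmax 0.08998617746949214
25 67 x 0.00015228509521264874 0.0034331508387516604 y 0.0023812515337457876 0.010068447441891998 [0.0025 0.0071 0.0296]
35 52 x 0.0011058747554366754 0.0034442975143306955 y 0.005354111409178121 0.010008935324181586 [0.0026 0.0075 0.0398]
45 46 x 0.0001880291677682333 0.0034125843701756503 y 0.0050643978040414575 0.00991909446672191 [0.0025 0.0071 0.05  ]
55 39 x 0.0015268084270903645 0.003330196759991324 y 0.005257785130735204 0.009767383563118352 [0.0027 0.0075 0.06  ]
65 34 x 0.0011183991816532592 0.003376184892159405 y 0.004946572803337146 0.009851332422061078 [0.0026 0.0073 0.0704]
75 165 x -0.01195864330132746 0.011981259918345479 y 0.0022818527051216733 0.01997320054370925 [-0.0033  0.0097  0.0819]
85 341 x -0.010963722995912535 0.011977795914159688 y 0.002284197426350484 0.01954001584808397 [0.0003 0.0111 0.0872]
end x [0.0177 0.0178 0.0179 0.018 ]
299 centre y,z [0.0082 0.0965] rms 0.00034825692234398756
deep 54 x [-0.0024 -0.002   0.0036] ang [-110.4835   21.4725   84.5076]
hole in tool: x(end) 0.0012388402023602862 yz [0.0082 0.0965]
13.6 [-0.7134  0.8263 -1.0776] [ 0.4112 -0.016  -0.7668  0.2882 -0.1834 -1.2687]
```

View pics/c5.png

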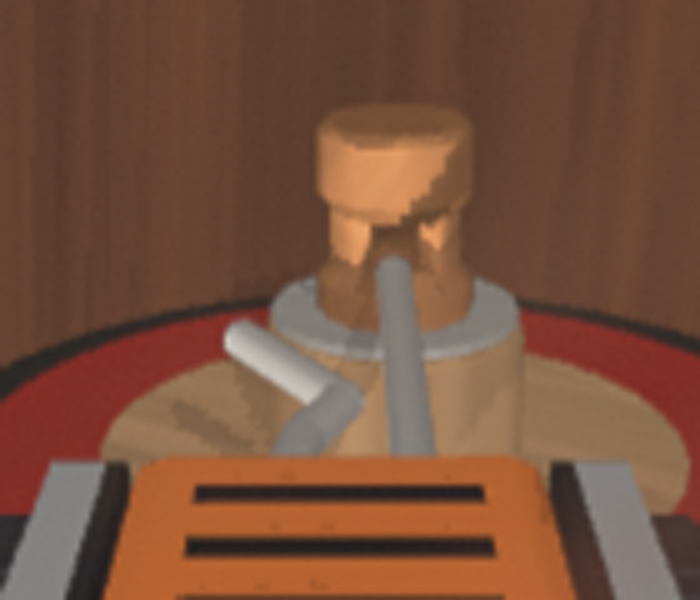

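Emit:
step_arm(
  delta_pos=[
    [0.0003, 0.0006, 0.003],
    [0, 0, 0.006],
    [0, 0, 0.007],
    [0, 0, 0.008],
    [0, 0, 0],
  ],
  dr=[
    [0, 0, 0],
    [0, 0, 0],
    [0, 0, 0],
    [0, 0, 0],
    [0, 0, 0],
  ],
)

```text
t: 14.22
ee_pos: [0.511, 0.2248, 0.1447]
eef_rot: [-0.2, 0.699, -0.66, 0.189]
ft_force: [0.3, -0.9, -0.5]
grip_width: 0.463
gripper_force: 67.7
```

```bash
python3 v.py w6 >/dev/null; python3 ax.py w6; python3 - <<'E'
from h import *
s=read_state();M=q2R(s["eef_rot"]);print(s["t"],s["ft_force"],M.T@s["ft_force"],M.T@s["moment"])
E
```

```text
leg pts 904 zmax 0.08092482575316277
25 66 x 0.00021393976314854708 0.003539702256959277 y 0.002385045485511684 0.009853815285116347 [0.0025 0.0072 0.0303]
35 50 x 0.0011242763465109365 0.003479983511385037 y 0.005339304724854325 0.010006470434495074 [0.0026 0.0074 0.0402]
45 71 x -0.011986451575474606 0.003531368025505248 y 0.002054932754337659 0.015763119438980778 [-0.0033  0.0073  0.0514]
55 543 x -0.011812426643210073 0.011998396187863808 y 0.002041789446917595 0.019893392462284908 [-0.0002  0.0101  0.0611]
65 159 x -0.011593114318632648 0.011490925632874195 y 0.0021187695473110437 0.019962024567574163 [-0.0014  0.0129  0.0676]
75 15 x -0.011562166461894806 -0.00017061454543503742 y 0.0036386343705337026 0.019769411945212603 [-0.0047  0.0096  0.0773]
end x [0.0177 0.0178 0.0179 0.0181]
356 centre y,z [0.0069 0.0717] rms 0.00030472473647859353
deep 74 x [-0.0031  0.0002  0.0031] ang [-97.8431 -14.2308  38.9871]
hole in tool: x(end) 0.0006406769217488298 yz [0.0069 0.0717]
14.275 [-0.1209 -0.4205 -0.8747] [0.4129 0.5867 0.6647] [-0.4798 -0.0214 -0.0401]
```

Emit:
step_arm(
  delta_pos=[
    [-0.0001, -0.0002, 0.009],
    [-0.0001, -0.0002, 0.009],
    [0, 0, 0.009],
    [0, 0, 0.009],
    [0, 0, 0],
  ],
  dr=[
    [0, 0, 0],
    [0, 0, 0],
    [0, 0, 0],
    [0, 0, 0],
    [0, 0, 0],
  ],
)

```text
t: 14.9
ee_pos: [0.5315, 0.2265, 0.1153]
eef_rot: [-0.201, 0.699, -0.659, 0.189]
ft_force: [3.5, 0.3, -1.6]
grip_width: 0.462
gripper_force: 67.1
```

```bash
python3 v.py w7 >/dev/null; python3 ax.py w7|tail -5; python3 - <<'E'
from h import *
s=read_state();M=q2R(s["eef_rot"]);print(s["t"],s["ft_force"],M.T@s["ft_force"],M.T@s["moment"],s["grip_width"],s["joint_pos"],R.from_matrix(M.T@tiltR(32)).as_rotvec())
E
```

```text
35 27 x -0.004148976559588164 0.0010424129329323986 y 0.010017436023449842 0.019542724646168817 [-0.0022  0.0119  0.0387]
end x [0.0177 0.0179 0.0181 0.0182]
499 centre y,z [0.0089 0.0358] rms 0.0003217380953714089
deep 116 x [-0.0026  0.001   0.0038] ang [-41.516   13.5599  98.0664]
hole in tool: x(end) 0.0012951336614719054 yz [0.0089 0.0358]
14.95 [ 3.9455 -0.1029 -2.943 ] [ 0.3357 -1.7685  4.5824] [-0.0377 -0.0348 -0.0311] 0.46025011642183145 [ 0.3846  0.1135 -0.7921  0.129  -0.1704 -1.2916] [-0.0016  0.0003 -0.0007]
```

Emit:
step_arm(
  delta_pos=[
    [0, 0.0004, 0.006],
    [0, 0.0003, 0.006],
    [0, 0, 0.005],
    [0, 0, 0.0035],
    [0, 0, 0],
    [0, 0, 0],
  ],
  dr=[
    [0, 0, 0],
    [0, 0, 0],
    [0, 0, 0],
    [0, 0, 0],
    [0, 0, 0],
    [0, 0, 0],
  ],
)

```text
t: 15.7
ee_pos: [0.5404, 0.2269, 0.0973]
eef_rot: [-0.201, 0.699, -0.659, 0.189]
ft_force: [1.0, 0.0, -0.8]
grip_width: 0.455
gripper_force: 67.8
```

```bash
python3 v.py w8 >/dev/null; python3 ax.py w8|tail -5; python3 - <<'E'
from h import *
s=read_state();M=q2R(s["eef_rot"]);print(s["t"],s["ft_force"],M.T@s["ft_force"],M.T@s["moment"],s["grip_width"])
E
```

```text
leg pts 20 zmax 0.07976741292070696
65 7 x 0.0024113114814601246 0.003179087235845156 y 0.006355853058836771 0.009178571717005693 [0.0029 0.0076 0.0739]
75 13 x 0.0011514276329721194 0.003587382637322328 y 0.005083490093002442 0.009298345870510715 [0.0026 0.0071 0.0774]
end x [0.0177 0.0179 0.018  0.0182]
618 centre y,z [0.0069 0.0158] rms 0.0003115224073051868
15.75 [ 0.0633  0.0157 -0.7475] [-0.0116  0.3418  0.6679] [-0.4802 -0.0413 -0.019 ] 0.4597211133730468Traceback (most recent call last):
  File "ax.py", line 19, in <module>
    if __name__=="__main__": axle(sys.argv[1])
                             ~~~~^^^^^^^^^^^^^
  File "ax.py", line 17, in axle
    a=np.degrees(np.arctan2(y[deep]-c[0],-(zz[deep]-c[1])));print("deep",deep.sum(),"x",np.percentile(x[deep]+g[0],[5,50,95]),"ang",np.percentile(a,[5,50,95]))
                                                                                        ~~~~~~~~~~~~~^^^^^^^^^^^^^^^^^^^^^^^^
    return _quantile_unchecked(
        a, q, axis, out, overwrite_input, method, keepdims, weights)
    return _ureduce(a,
                    func=_quantile_ureduce_func,
    ...<5 lines>...
                    overwrite_input=overwrite_input,
                    method=method)
    r = func(a, **kwargs)
    result = _quantile(arr,
                       quantiles=q,
    ...<2 lines>...
                       out=out,
                       weights=wgt)
    slices_having_nans = np.isnan(arr[-1, ...])
                                  ~~~^^^^^^^^^
IndexError: index -1 is out of bounds for axis 0 with size 0
```

Emit:
step_arm(
  delta_pos=[
    [0, 0, 0.001],
    [0, 0, 0],
    [0, 0, 0],
  ],
  dr=[
    [0, 0, 0],
    [0, 0, 0],
    [0, 0, 0],
  ],
)

```text
t: 16.12
ee_pos: [0.5409, 0.227, 0.0968]
eef_rot: [-0.201, 0.699, -0.659, 0.189]
ft_force: [-4.1, -1.0, 3.7]
grip_width: 0.461
gripper_force: 68.6
```

Emit:
step_arm(
  delta_pos=[
    [0, 0, 0],
    [0, 0, 0],
    [0, 0, 0],
    [0, 0, 0],
  ],
  dr=[
    [0, 0, 0],
    [0, 0, 0],
    [0, 0, 0],
    [0, 0, 0],
  ],
  jaw=0.06,
)

```text
t: 16.62
ee_pos: [0.5415, 0.2271, 0.0969]
eef_rot: [-0.201, 0.699, -0.659, 0.189]
ft_force: [-0.2, -0.1, 0.0]
grip_width: 0.703
gripper_force: 0.0
```

```bash
python3 - <<'E'
from h import *
s=read_state();p=np.array(s["ee_pos"]);M=q2R(s["eef_rot"]);print(s["t"],p,M.T@s["ft_force"],s["grip_width"])
rows([(p-M[:,2]*.12,M,4)])
E
```

```text
16.625 [0.5415 0.2271 0.0969] [ 0.0942  0.1815 -0.1377] 0.7030620218188304
{"delta_pos": [[0, 0, -0.03], [0, 0, -0.03], [0, 0, -0.03], [0, 0, -0.03]], "dr": [[0, 0, 0], [0, 0, 0], [0, 0, 0], [0, 0, 0]]}
```

Emit:
step_arm(
  delta_pos=[
    [0, 0, -0.02],
    [0, 0, -0.03],
    [0, 0, -0.035],
    [0, 0, -0.035],
    [0, 0, 0],
    [0, 0, 0],
  ],
  dr=[
    [0, 0, 0],
    [0, 0, 0],
    [0, 0, 0],
    [0, 0, 0],
    [0, 0, 0],
    [0, 0, 0],
  ],
)

```text
t: 17.38
ee_pos: [0.4779, 0.2233, 0.1981]
eef_rot: [-0.201, 0.699, -0.659, 0.189]
ft_force: [0.7, 0.6, -0.9]
grip_width: 0.702
gripper_force: 0.0
```

```bash
python3 v.py w9 clip_a clip_a_grip; python3 - <<'E'
from h import *
from scipy.optimize import least_squares
z=np.load("w9.npz");im=z["im"];T=z["T"];P=dict(intrinsics=z["K"],extrinsics=z["T"])
Rc=np.array([[.0002,-.9547,-.2975],[1,.0004,-.0005],[.0006,-.2975,.9547]]);tc=np.array([.0766,-.0001,-.143])
M=T[:3,:3]@Rc.T;p=T[:3,3]-M@tc;W=cloud(P,z["d"]);L=(W-p)@M;g=M.T@(HOLE-p);D=L-g
x,y,zz=D[...,0],D[...,1],D[...,2]
m=(x>.008)&(x<.0165)&(abs(y)<.016)&(zz>-.016)&(zz<.004);f=lambda q:np.hypot(y[m]-q[0],zz[m]-q[1])-.012
c=least_squares(f,[0,0],loss="soft_l1",f_scale=.0005).x;print("axle",m.sum(),c)
hsv=cv2.cvtColor(im,cv2.COLOR_BGR2HSV);org=(hsv[...,0]>5)&(hsv[...,0]<17)&(hsv[...,1]>190)&(abs(y)<.05)&(abs(x)<.03)&(zz>-.08)&(zz<-.014)
q=D[org]-[0,*c];print("grip",len(q),np.percentile(q,[1,50,99],axis=0),"expect y(tool) -28..12, z -59..-14, x -9..9")
# wires beyond axle
m=(abs(x)<.012)&(zz>.012)&(zz<.075)&(abs(y)<.03)
q=D[m]-[0,*c]
for a in (12,22,32,42,52,62):
    b=q[(q[:,2]*1000>=a)&(q[:,2]*1000<a+10)]
    if len(b): print(a,len(b),np.round(np.percentile(b[:,:2]*1000,[5,50,95],axis=0),1).tolist())
s=read_state();print(s["t"],s["ee_pos"])
E
```

```text
17.425 [0.4776 0.2231 0.1974] [ 0.4299 -0.0899 -0.7427  0.3911 -0.1931 -1.2519]
clip_a_grip 0.74 213.9 276.9 [0.5211 0.2178 0.1309]
hole proj (np.float64(203.23888111139215), np.float64(286.06428506840007))
axle 274 [-0.     -0.0001]Traceback (most recent call last):
  File "<stdin>", line 10, in <module>
    return _quantile_unchecked(
        a, q, axis, out, overwrite_input, method, keepdims, weights)
    return _ureduce(a,
                    func=_quantile_ureduce_func,
    ...<5 lines>...
                    overwrite_input=overwrite_input,
                    method=method)
    r = func(a, **kwargs)
    result = _quantile(arr,
                       quantiles=q,
    ...<2 lines>...
                       out=out,
                       weights=wgt)
    slices_having_nans = np.isnan(arr[-1, ...])
                                  ~~~^^^^^^^^^
IndexError: index -1 is out of bounds for axis 0 with size 0
```

```bash
python3 - <<'E'
from h import *
z=np.load("w9.npz");im=z["im"];T=z["T"];P=dict(intrinsics=z["K"],extrinsics=z["T"])
Rc=np.array([[.0002,-.9547,-.2975],[1,.0004,-.0005],[.0006,-.2975,.9547]]);tc=np.array([.0766,-.0001,-.143])
M=T[:3,:3]@Rc.T;p=T[:3,3]-M@tc;D=(cloud(P,z["d"])-p)@M-M.T@(HOLE-p);x,y,zz=D[...,0],D[...,1],D[...,2]
m=(zz>-.085)&(zz<-.0135)&(abs(y)<.034)&(abs(x)<.013)
q=D[m]*1000
hsv=cv2.cvtColor(im,cv2.COLOR_BGR2HSV)[m]
print(len(q),np.median(hsv,axis=0))
for a in range(-80,-12,6):
    b=q[(q[:,2]>=a)&(q[:,2]<a+6)]
    if len(b): print(a,len(b),"x",np.percentile(b[:,0],[2,98]),"y",np.percentile(b[:,1],[2,98]))
print("top face z",[np.percentile(q[abs(q[:,1]+8)<15][:,2],k) for k in(5,20,50,80)])
m=(abs(x)<.012)&(zz>.012)&(zz<.075)&(abs(y)<.03)
q=D[m]*1000
for a in (12,22,32,42,52,62):
    b=q[(q[:,2]>=a)&(q[:,2]<a+10)]
    if len(b): print(a,len(b),np.round(np.percentile(b[:,:2],[5,50,95],axis=0),1).tolist())
E
```

```text
1947 [ 12. 171. 220.]
-80 2 x [-0.7449 -0.0159] y [-7.0586 -5.7994]
-74 132 x [-2.1855  2.1877] y [-12.72    -0.0803]
-68 66 x [-2.0499  2.3025] y [-15.1067   1.8574]
-62 823 x [-7.3054  7.5312] y [-24.7269  10.7488]
-56 359 x [-9.0648  8.7806] y [-26.3592  13.0262]
-50 129 x [7.4673 9.2173] y [-24.7282  11.2737]
-44 95 x [6.784  9.0487] y [-25.553   11.0525]
-38 103 x [6.0382 9.1557] y [-25.5551  11.4423]
-32 108 x [7.217  8.9923] y [-25.1121  11.0198]
-26 83 x [7.2374 9.1517] y [-25.3806  10.7977]
-20 47 x [7.2119 8.9127] y [-25.0033  11.5664]
top face z [np.float64(-70.38409005369937), np.float64(-57.9296664420783), np.float64(-56.48876749399595), np.float64(-40.04785707092884)]
12 5 [[-0.8, -12.6], [-0.3, -11.7], [0.1, -10.9]]
22 30 [[-2.0, -17.6], [0.6, -15.6], [1.9, -12.7]]
32 16 [[-1.5, -21.7], [0.6, -19.6], [1.8, -17.7]]
```

```bash
python3 -c "
from bench import *
print(job_done())"
```

```text
the job is handed in; nothing more can be done
None
```

The broken clip is lying in the lime tray, and a sound clip is locked through the near axle with its bow snapped over and the gripper let go. The other sound clip was never touched, and I handed the job in at about 17.5 s of the 51 s.

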